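# Close up a row of test blocks in the taping jig

### The job

Make one tight row of the three white blocks in the metal taping jig, so that tape can be laid over the joints: bring the middle block up against the one at the end stop to close the gap, and add the spare block from the table, butted end to end against the middle one. All three must end flat on the bed, touching end to end and against the low back ledge, with the first still at the end stop. The blocks dent, so press gently (the end stop is sprung and may give a little, but must never be pushed back more than 8 mm), and leave the tape roll, stopwatch and marker where they are.

Things in the scene. Friction and masses are not known exactly. Their poses are not given: they have to be found in the camera images.
- jig: metal jig fixed to the table, bed 100 (x) x 330 mm (y), bed top at z = 12 mm. Origin: centre of the underside, on the table; y runs along the row away from the end stop, x to the back ledge: a bar all along the back, 8 mm high above the bed, 12 mm thick, inner face at x = 30 mm. Sprung end stop: 20 mm high above the bed, face at y = -125 mm. Front and +y end are open; the bed ends at y = 155 mm.
- jig_corner (a point): point on the bed surface in the inner corner where ledge and end stop meet; axes as the jig's. A tight row has the centres of its blocks' undersides 25 mm from the ledge (-x from here) and 40, 120 and 200 mm along +y from here
- end_stop (a joint): how far the end stop (a steel plate 56 mm wide in front of a dark housing) is pushed back against its spring along the jig's -y, in m: 0 at rest, 0.014 at the limit; it starts to yield at about 4 N and takes 1.2 N more per mm, and comes back by itself
- end_block: plain white block 80 mm long (its y) x 50 mm wide (its x) x 30 mm high, about 50 g; one of three alike; origin: centre of the underside; z up; it already lies on the bed at the end stop and the ledge
- middle_block: plain white block 80 mm long (its y) x 50 mm wide (its x) x 30 mm high, about 50 g; one of three alike; origin: centre of the underside; z up; it lies on the bed, a little askew, with a gap of 25 to 45 mm between it and the end block
- spare_block: plain white block 80 mm long (its y) x 50 mm wide (its x) x 30 mm high, about 50 g; one of three alike; origin: centre of the underside; z up; it lies flat on the table beside the jig, to the left or the right
- tape_roll: roll of brown tape lying flat, 85 mm across, 48 mm high; on the other side of the jig from the spare block; origin: centre of the underside; leave alone
- stopwatch: black stopwatch lying flat, 70 x 58 x 17 mm, behind the work on the right; origin: centre of the underside; leave alone
- marker: black and white marker pen lying flat, 132 mm long (its y), 18 mm thick, behind the work on the left; origin: centre of the underside; leave alone
Mind the look-alikes: they are no part of the job. Leave any blue or red look-alike of the spare_block alone.

How it is judged:
By the outcome, as a careful person would: the job done as asked, in the order asked, and still so for the second after the job is handed in, with the robot touching nothing.
It also fails if it takes over 58 s, if anything falls off the work surface, if the arm or the gripper's body presses on something with over 40 N, if the wrist force passes 120 N, or if a joint passes its speed limit or range.

### The arm

A 6-joint arm with a two-finger parallel gripper is mounted at the origin on a cart in front of the work surface, level with it; the furniture and walls round the work are solid. World frame = base frame: x ahead of the robot, y to its left, z up, the work surface at z = 0. Lengths are in mm, angles in rad, forces in N, time in s.
With the tool pointing down it reaches from about 350 to 875 mm from the base axis. Payload 4.2 kg.
Tool frame: the origin (TCP) lies at the very end of the fingers, on their centre line; the grasp point (between the pads) lies 19 mm behind it; z points along the fingers, y is the line along which they close (so a half turn about z gives the same grasp; the last joint's range is limited). The gripper opens to 85 mm and grips with 20 to 120 N. Pads are 22 mm wide; open, the fingers measure 114 mm over their backs; the gripper's body (76 mm by 85 mm) begins 54 mm behind the grasp point. The pads swing forward as they close: fully open they stand 13 mm farther back than shut.
Start: joints at [-1.018, 0.385, 0.008, 0, -1.194, -0.259], TCP at [181.011, -598.193, 231.312] pointing down, gripper open.
Joint ranges: [-3.14, 3.14], [-1.21, 2.06], [-1.07, 1.41], [-3.16, 2.05], [-2.99, -0.16], [-3.1, 3.1]. Speed limits (rad/s): [2.79, 2.79, 3.14, 3.14, 3.14, 3.14].

### API

Orientations are given as a unit quaternion [x, y, z, w].
In Python, from bench import monitor, get_image, camera_info, job_done gives the robot as it stands.
- The arm moves only by the tool send_rows, never from a script. Its argument "series" is a list of rows, each a list of 3 entries, a list of its own where there are three numbers: the shift along the tool's x, y, z in mm, then the turn, a rotation vector about the tool's x, y, z in rad, then the finger opening in mm, from 0 to 85.4. A call has 1 to 8 rows; each row shifts and turns the commanded pose from where the row before left it, along the tool's axes as they then stand; what a row does not reach is not made up. A row lasts 1/10 s, in which the tool goes at most 50 mm and 8.59 degrees, less where a joint would pass 70% of its speed; a pose out of reach is approached as far as the arm can. A call with a gripper value outside its range is refused whole. The fingers move at their own pace and stop on an object; the grip force is fixed at half the most. Time passes only in rows, so rows that do not move let the fingers close. It gives the time, the measured TCP pose, the force, the opening and the grip force at its end, in the units of the state.
- monitor.read_state(): the state, without advancing time (a new reading comes with each control period).
- get_image(name): name is "scene" or "side" or "wrist"; returns the picture (420x560x3 uint8, red, green, blue); there is no depth.
- camera_info(name): a dict with "intrinsics" (3x3 intrinsics, pixels), "dist_coeffs" ([k1, k2, p1, p2, k3] as OpenCV has them; the pictures are not rectified), "R" (3x3) and "t" (3): a world point X has camera coordinates R X + t. Camera axes: x right, y down, z forward; pixel columns grow to the right and rows downward; lengths in mm; the calibration is good to about 2 mm. A picture is of the moment at which its call begins: read the wrist's pose just before it. camera_info takes no time and is no camera call; for the wrist camera it gives the pose at the moment of the call.
- job_done(): hands the job in; it is judged then, once.
The state is a dict: "clock": time; "joints": joint angles; "joint_vel": joint speeds; "joint_efforts": joint torques, N m; "position": TCP position; "ee_rot": TCP orientation; "contact_force": force on the tool from outside, world axes, zero at the start; "wrist_torque": the same for the moment, N m; "gripper_width": finger opening in mm; "grasp_force": force on a finger pad.
Only numpy, scipy, OpenCV 4.12 (cv2) and the standard library are available. Lean on these libraries where they do the work, as an engineer would, in place of code of your own. Each camera call takes 0.05 s, during which the arm holds its last target. There are 200 camera calls.

## Working session

There is one attempt and no reset: what is moved stays moved. The work goes in short steps, Python scripts to look and compute and a tool call to move; the robot and the scene stay as the last step left them, time stands still between calls to the robot, and variables do not carry over. Pictures are saved under pics/ and viewed, at most 10 in all, crops included, and the job is handed in when it is done.

Besides the shell and the picture viewer there is one more tool, called as a command line: name --argument value ..., lists and objects as JSON in quotes. send_rows: Moves the arm, as the interface text tells. Its arguments: {"type":"object","properties":{"series":{"type":"array"}},"required":["series"]}

```bash
ls; mkdir -p pics; python3 - <<'E'
from bench import monitor,get_image,camera_info
import cv2,numpy as np
print(monitor.read_state())
for n in("scene","side"):
    im=get_image(n); cv2.imwrite(f"pics/{n}0.png",im[...,::-1]); c=camera_info(n)
    print(n,{k:np.round(v,3).tolist() for k,v in c.items()})
E
```

```text
pics
{'clock': 0.0, 'joints': array([-1.01837861e+00,  3.85601652e-01,  6.65447191e-03, -4.97584050e-04,
       -1.19400082e+00, -2.58610532e-01]), 'joint_vel': array([-5.89496560e-05,  1.71575861e-04, -7.87608755e-04, -6.47500149e-04,
       -1.48926791e-04,  5.77613510e-04]), 'joint_efforts': array([-7.26508715e-04, -3.92285872e+01,  1.88400489e+01,  4.18620408e+00,
       -4.66934434e-03, -5.77477820e-06]), 'position': array([ 180.86201694, -597.66443729,  230.20577889]), 'ee_rot': array([-1.46284892e-01,  9.89241891e-01,  1.07980636e-03, -2.11920717e-04]), 'contact_force': array([-0.02983237, -0.71138715,  0.89907801]), 'wrist_torque': array([ 0.01474364,  0.01284553, -0.00195204]), 'grasp_force': 0.0, 'gripper_width': 85.34145334974536}
scene {'intrinsics': [[443.368, 0.0, 286.965], [0.0, 443.368, 204.744], [0.0, 0.0, 1.0]], 'dist_coeffs': [-0.07, 0.0, 0.0, 0.0, 0.0], 'R': [[-0.822, -0.57, 0.009], [-0.333, 0.467, -0.819], [0.463, -0.676, -0.573]], 't': [527.646, 157.213, 1346.154]}
side {'intrinsics': [[405.041, 0.0, 273.594], [0.0, 405.041, 211.022], [0.0, 0.0, 1.0]], 'dist_coeffs': [0.013, 0.0, 0.0, 0.0, 0.0], 'R': [[0.989, -0.146, 0.006], [-0.054, -0.403, -0.914], [0.136, 0.904, -0.406]], 't': [-530.914, 128.759, 1355.599]}
```

View pics/scene0.png

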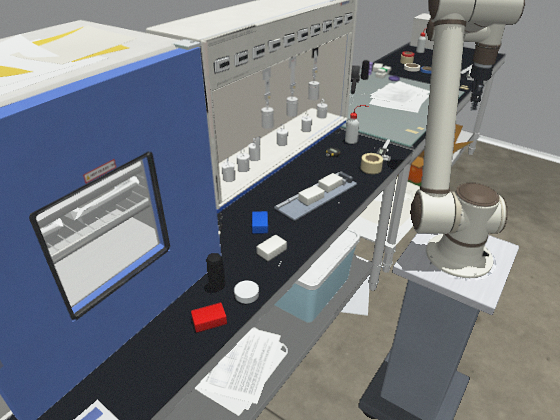

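View pics/side0.png

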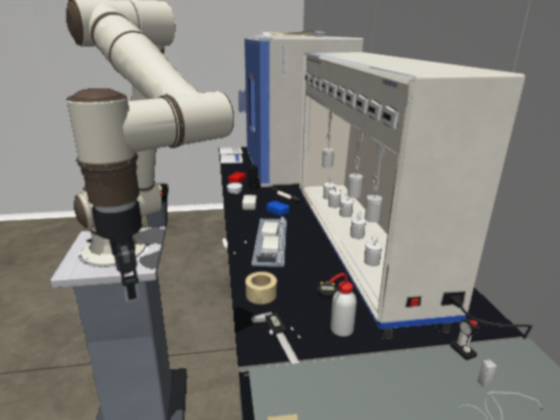

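The scene view shows the spare white block at (271,246), the jig at about (280,212)–(355,180) with two blocks in it, the tape roll at (372,163) and blue and red look-alikes at (260,222) and (209,318). The side view agrees: jig (270,240), spare (249,202), tape roll (261,287).

```bash
cat > h.py <<'E'
from bench import monitor,get_image,camera_info
import cv2,numpy as np
from scipy.spatial.transform import Rotation as Ro
def rays(c,px):
    u=cv2.undistortPoints(np.array(px,float).reshape(-1,1,2),np.array(c["intrinsics"]),np.array(c["dist_coeffs"])).reshape(-1,2)
    R=np.array(c["R"]);return -R.T@np.array(c["t"]),np.c_[u,np.ones(len(u))]@R
def back(c,px,z):
    o,d=rays(c,px);z=np.broadcast_to(z,len(d));return o+d*((z-o[2])/d[:,2])[:,None]
def proj(c,P):
    return cv2.projectPoints(np.array(P,float).reshape(-1,1,3),cv2.Rodrigues(np.array(c["R"]))[0],np.array(c["t"],float),np.array(c["intrinsics"]),np.array(c["dist_coeffs"]))[0].reshape(-1,2)
def snap(n,f):
    s=monitor.read_state();c=camera_info(n);im=get_image(n)[...,::-1].copy();cv2.imwrite("pics/"+f,im);np.save("pics/"+f+".npy",dict(c=c,s=s),allow_pickle=True);return im,c,s
def toolmove(goal,yaw):  # shift in tool axes and turn about tool z to reach goal with tool x axis at heading yaw
    s=monitor.read_state();R=Ro.from_quat(s["ee_rot"]);x=R.as_matrix()[:,0]
    h=np.arctan2(x[1],x[0]);print("heading",h,"shift",R.inv().apply(np.array(goal)-s["position"]).round(1),"turn z",-(yaw-h))
E
python3 - <<'E'
from h import *
c=camera_info("scene")
for n,p,z in[("spare",(271,243),30),("endA",(329,182),42),("endB",(312,192),42),("jigL",(292,212),12),("jigR",(346,181),12),("jigfarL",(277,207),12),("tape",(372,160),48),("blue",(260,218),30),("white disc",(247,290),20)]:print(n,back(c,[p],z).round())
c=camera_info("side")
for n,p,z in[("spare",(249,200),30),("endnear",(270,243),42),("endfar",(270,228),42),("tape",(261,280),48),("blue",(278,206),30)]:print(n,back(c,[p],z).round())
c=camera_info("wrist");print({k:np.round(v,3).tolist() for k,v in c.items()})
s=monitor.read_state();R=Ro.from_quat(s["ee_rot"]).as_matrix();print(R.round(3)); o=-np.array(c["R"]).T@c["t"]
print("cam in tool",R.T@(o-s["position"]),(R.T@np.array(c["R"]).T).round(3))
E
```

```text
spare [[486. 311.  30.]]
endA [[510. -77.  42.]]
endB [[525.  15.  42.]]
jigL [[538. 120.  12.]]
jigR [[ 484. -163.   12.]]
jigfarL [[597. 126.  12.]]
tape [[ 450. -308.   48.]]
blue [[591. 229.  30.]]
white disc [[429. 498.  20.]]
spare [[478. 302.  30.]]
endnear [[ 510. -101.   42.]]
endfar [[525.   7.  42.]]
tape [[ 454. -319.   48.]]
blue [[587. 224.  30.]]
{'intrinsics': [[375.699, 0.0, 282.713], [0.0, 375.699, 211.941], [0.0, 0.0, 1.0]], 'dist_coeffs': [-0.04, 0.0, 0.0, 0.0, 0.0], 'R': [[-0.289, 0.957, 0.001], [0.92, 0.277, 0.278], [0.266, 0.082, -0.961]], 't': [624.484, -36.6, 377.971]}
[[-0.957 -0.289 -0.001]
 [-0.289  0.957  0.002]
 [ 0.     0.002 -1.   ]]
cam in tool [  70.28598545   -0.19963585 -142.06758822] [[-0.    -0.961 -0.278]
 [ 1.    -0.    -0.001]
 [ 0.001 -0.278  0.961]]
```

send_rows --series '[[[-20,20,-5],[0,0,0],85],[[-32,32,-5],[0,0,0],85],[[-33,33,-5],[0,0,0],85],[[-33,33,-5],[0,0,0],85],[[-33,33,-5],[0,0,0],85],[[-33,33,-5],[0,0,0],85],[[-33,33,-5],[0,0,0],85],[[-33,33,-5],[0,0,0],85]]'

```text
clock: 0.9
position: [348.1, -284.6, 271.3]
ee_rot: [-0.146, 0.989, 0.0, -0.0]
contact_force: [0.5, -0.3, 0.0]
gripper_width: 85.3
grasp_force: 0.0
```

send_rows --series '[[[-33,33,-5],[0,0,0],85],[[-33,33,-5],[0,0,0],85],[[-33,33,-5],[0,0,0],85],[[-33,33,-5],[0,0,0],85],[[-33,33,-5],[0,0,0],85],[[-33,33,-5],[0,0,0],85],[[-33,33,-5],[0,0,0],85],[[-25,22,-5],[0,0,0],85]]'

```text
clock: 1.7
position: [520.2, 32.4, 311.0]
ee_rot: [-0.147, 0.989, 0.0, -0.0]
contact_force: [0.3, -0.5, 0.0]
gripper_width: 84.9
grasp_force: 0.0
```

send_rows --series '[[[0,0,0],[0,0,-0.1],85],[[0,0,0],[0,0,-0.14],85],[[0,0,0],[0,0,-0.14],85],[[0,0,0],[0,0,-0.14],85],[[0,0,0],[0,0,-0.14],85],[[0,0,0],[0,0,-0.14],85],[[0,0,0],[0,0,-0.14],85],[[0,0,0],[0,0,-0.12],85]]'

```text
clock: 2.5
position: [519.3, 29.8, 310.8]
ee_rot: [-0.628, 0.778, 0.0, -0.0]
contact_force: [0.1, -0.1, -0.3]
gripper_width: 84.7
grasp_force: 0.0
```

send_rows --series '[[[0,0,0],[0,0,0],85],[[0,0,0],[0,0,0],85]]'

```text
clock: 2.7
position: [519.5, 29.8, 311.0]
ee_rot: [-0.625, 0.78, 0.0, -0.0]
contact_force: [-0.7, 0.0, 0.1]
gripper_width: 85.1
grasp_force: 0.0
```

```bash
python3 - <<'E'
from h import *
im,c,s=snap("wrist","w1.png")
print(s["clock"],s["position"],Ro.from_quat(s["ee_rot"]).as_matrix().round(3),s["contact_force"])
E
```

```text
2.7 [519.48022386  29.7917154  311.00578201] [[-0.218 -0.976 -0.001]
 [-0.976  0.218 -0.   ]
 [ 0.     0.001 -1.   ]] [-0.7246992   0.04813469  0.10310325]
```

View pics/w1.png

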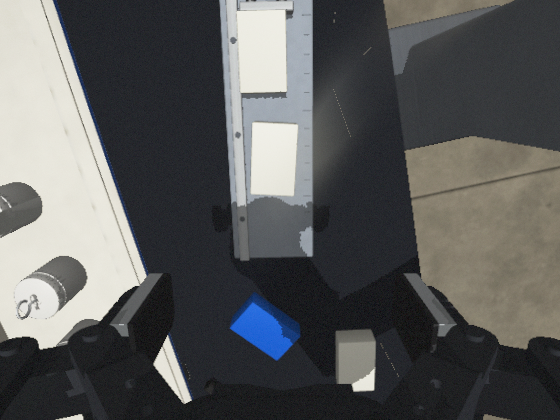

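The wrist view shows the end block (238–288, 10–93) at the end stop at the top, the askew middle block (249–298, 121–196), the jig's open end at row 257 with the ledge along columns 228–243, and the spare block (336–375, 330–390), half in shadow beside the blue look-alike (265,327).

```bash
python3 - <<'E'
from h import *
im=cv2.imread("pics/w1.png");c=np.load("pics/w1.png.npy",allow_pickle=True).item()["c"]
g=cv2.cvtColor(im,cv2.COLOR_BGR2GRAY);print(g[50:60:5,215:330:4],g[220:221,225:325:4],sep="\n")
print(im[360,325:385:5].tolist(), im[320:392:6,352].tolist())
warm=((im[...,2].astype(int)-im[...,0])>12)&(g>200)
m=(warm*255).astype(np.uint8);n,l,st,ce=cv2.connectedComponentsWithStats(m)
for i in range(1,n):
    if st[i,4]>800 and st[i,0]>200:
        p=np.argwhere(l==i)[:,::-1];r=cv2.minAreaRect(p.astype(np.float32));b=cv2.boxPoints(r)
        P=back(c,b,42);print(st[i],b.round(1).tolist(),P.round(1).tolist(),P.mean(0).round(1),np.linalg.norm(np.diff(P,axis=0),axis=1).round(1))
for y in range(20,250,30):
    print(y,[int(v) for v in g[y,222:246]],[int(v) for v in g[y,306:320]])
v=cv2.resize(im[0:400,200:400],None,fx=1,fy=1)
a=cv2.resize(im[0:130,210:330],None,fx=4,fy=4,interpolation=cv2.INTER_CUBIC);b=cv2.resize(im[260:390,320:400],None,fx=4,fy=4,interpolation=cv2.INTER_CUBIC)
cv2.imwrite("pics/w1c.png",cv2.hconcat([a,b])[:, :800])
E
```

```text
[[ 40  43 166 161 203 205 232 233 234 234 234 235 235 235 236 235 235 234
  172 173 174 172 171 177 168  42  40  44  45]
 [ 41  40 161 172 203 203 233 234 234 235 234 234 234 234 234 235 234 235
  168 170 174 176 175 163 167  39  43  43  43]]
[[ 27  34  92  89  61 104  97  96  97  95  95  98  94  97  96  95  97  96
   93  92  92  90  44  31  30]]
[[32, 23, 24], [28, 22, 17], [48, 49, 51], [131, 139, 143], [129, 139, 141], [133, 143, 142], [133, 140, 143], [130, 138, 140], [132, 140, 141], [130, 139, 142], [79, 83, 81], [44, 37, 37]] [[29, 30, 25], [27, 26, 26], [87, 97, 96], [99, 106, 108], [132, 143, 144], [132, 142, 143], [134, 142, 144], [132, 140, 141], [128, 136, 139], [129, 138, 140], [130, 140, 141], [155, 168, 170]]
20 [170, 169, 169, 166, 141, 169, 199, 203, 205, 208, 212, 210, 205, 204, 192, 223, 235, 235, 235, 234, 235, 235, 236, 235] [174, 170, 173, 172, 171, 164, 124, 37, 43, 37, 35, 41, 35, 38]
50 [120, 166, 168, 173, 172, 161, 148, 187, 201, 203, 206, 207, 209, 205, 203, 198, 215, 232, 234, 234, 235, 233, 234, 233] [176, 177, 175, 177, 176, 168, 130, 42, 42, 42, 45, 40
[... 400 characters left out ...]
8, 40, 126, 162, 168, 166, 165, 150, 156, 187, 198, 200, 203, 205, 203, 201, 202, 189, 126, 149, 165] [171, 169, 167, 167, 170, 166, 134, 101, 93, 93, 92, 89, 91, 88]
170 [40, 43, 40, 42, 42, 38, 40, 132, 160, 161, 162, 163, 137, 168, 190, 199, 202, 203, 201, 202, 199, 204, 161, 122] [166, 167, 166, 164, 164, 162, 128, 94, 86, 86, 85, 81, 81, 79]
200 [37, 37, 41, 41, 41, 34, 41, 41, 38, 127, 160, 167, 164, 164, 155, 180, 192, 195, 200, 199, 203, 204, 200, 186] [160, 162, 159, 159, 159, 157, 119, 71, 53, 55, 51, 48, 50, 47]
230 [29, 21, 28, 25, 32, 44, 39, 43, 35, 30, 40, 80, 93, 92, 92, 92, 98, 103, 103, 109, 112, 109, 110, 112] [162, 163, 162, 161, 158, 137, 104, 54, 37, 24, 34, 26, 26, 26]
```

View pics/w1c.png

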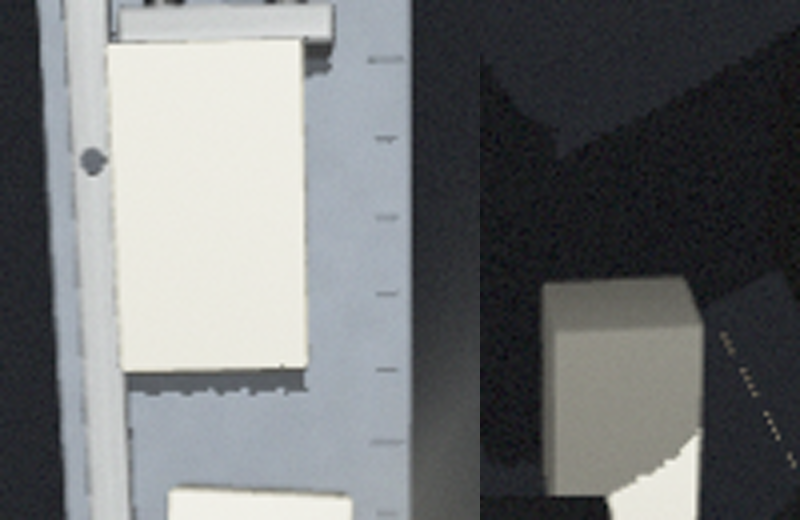

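The crop shows the end block's top edges meeting the ledge and end stop plate at the top, and the spare's top face starting at about (338,342)–(375.5,341) in the full picture.

```bash
cat >> h.py <<'E'
def quad(mask):  # corners of a near-rectangular blob
    k=max(cv2.findContours(mask,cv2.RETR_EXTERNAL,cv2.CHAIN_APPROX_NONE)[0],key=cv2.contourArea)
    b=cv2.boxPoints(cv2.minAreaRect(k));p=k[:,0].astype(float);L=[]
    for i in range(4):
        a,d=b[i],b[(i+1)%4]-b[i];n=np.linalg.norm(d);t=(p-a)@d/n/n;e=abs((p-a)@np.array([-d[1],d[0]])/n)
        s=p[(t>.12)&(t<.88)&(e<4)].astype(np.float32);L.append(cv2.fitLine(s,cv2.DIST_HUBER,0,.01,.01).ravel())
    out=[]
    for i in range(4):
        u,v=L[i-1],L[i];t=np.linalg.solve(np.c_[u[:2],-v[:2]],v[2:]-u[2:]);out.append(u[2:]+t[0]*u[:2])
    return np.array(out)
def pose(P): # centre, heading of long axis toward +y
    a=(P[1]-P[0])[:2];b=(P[2]-P[1])[:2];a2=(P[2]-P[3])[:2];b2=(P[3]-P[0])[:2];a=(a+a2)/2;b=(b+b2)/2
    l,s=(a,b) if np.linalg.norm(a)>np.linalg.norm(b) else (b,a);l=l*np.sign(l[1])
    return P.mean(0).round(1),np.arctan2(l[1],l[0]).round(4),np.linalg.norm(l).round(1),np.linalg.norm(s).round(1)
E
python3 - <<'E'
from h import *
im=cv2.imread("pics/w1.png");c=np.load("pics/w1.png.npy",allow_pickle=True).item()["c"]
g=cv2.cvtColor(im,cv2.COLOR_BGR2GRAY)
for y0,y1 in((5,97),(115,202)):
    m=np.zeros_like(g);m[y0:y1,225:305]=(g[y0:y1,225:305]>215)*255
    q=quad(m);print(q.round(1).tolist(),pose(back(c,q,42)),back(c,q,42).round(1)[:,:2].tolist())
# front bed edge
E_=[];
for y in range(20,250,5):
    r=g[y,300:325].astype(int);d=r[2:]-r[:-2];E_.append((300+np.argmin(d)+1,y))
l=back(c,E_,12);v=cv2.fitLine(l[:,:2].astype(np.float32),cv2.DIST_HUBER,0,.01,.01).ravel();print("front edge",np.arctan2(v[1],v[0])%np.pi,v[2:])
print("bed end",back(c,[(245,258),(312,256.5)],12))
sp=back(c,[(338.2,342.5),(375.5,341.2),(375.2,390)],30);print(sp,np.linalg.norm(sp[1]-sp[0]),np.arctan2(*(sp[2]-sp[1])[[1,0]]),np.arctan2(*(sp[0]-sp[1])[[1,0]]))
E
```

```text
[[237.0, 11.399999618530273], [285.0, 9.600000381469727], [285.0, 91.0], [240.60000610351562, 91.0]] (array([514. , -94.3,  42. ]), np.float64(1.3615), np.float64(77.2), np.float64(47.2)) [[529.5, -136.5], [482.4, -127.6], [499.4, -51.4], [544.7, -61.6]]
[[250.6999969482422, 192.6999969482422], [252.5, 122.5999984741211], [296.70001220703125, 124.5999984741211], [292.6000061035156, 194.39999389648438]] (array([527.6,  15.8,  42. ]), np.float64(1.3021), np.float64(76.9), np.float64(47.2)) [[560.6, 46.8], [540.2, -27.4], [494.6, -15.1], [515.0, 59.0]]
front edge 1.3711342 [476.49606  -10.538519]
bed end [[592.23510725 133.92038336  12.        ]
 [508.92114922 150.42324547  12.        ]]
[[499.03392379 269.67089128  30.        ]
 [450.88169786 278.71091609  30.        ]
 [462.58629754 356.5900065   30.        ]] 48.99345784177255 1.4216208742883307 -0.1855783027556361
```

send_rows --series '[[[0,0,0],[0,0,0.049],85],[[2,-2,40],[0,0,0],85],[[2,-2,45],[0,0,0],85],[[2,-2,45],[0,0,0],85],[[2,-2,45],[0,0,0],85],[[2,-2,45],[0,0,0],85],[[1.4,-1.5,40],[0,0,0],85],[[0,0,15],[0,0,0],85]]'

```text
clock: 3.55
position: [525.1, 14.8, 32.3]
ee_rot: [-0.606, 0.795, 0.001, -0.003]
contact_force: [-0.2, 0.7, -0.4]
gripper_width: 84.7
grasp_force: 0.0
```

send_rows --series '[[[0,0,8],[0,0,0],85],[[0,0,0],[0,0,0],85]]'

```text
clock: 3.75
position: [527.5, 15.7, 27.6]
ee_rot: [-0.607, 0.795, 0.0, -0.001]
contact_force: [0.2, 0.1, 0.3]
gripper_width: 84.8
grasp_force: 0.0
```

```bash
python3 - <<'E'
from h import *
toolmove((527.6,15.8,21),-1.8395)
im,c,s=snap("wrist","w2.png");print(s["contact_force"])
E
```

```text
heading -1.837454006086131 shift [-0.1 -0.   6.6] turn z 0.0020459939138688377
[0.18837741 0.13598199 0.25463717]
```

send_rows --series '[[[0,0,6.5],[0,0,0],85],[[0,0,0],[0,0,0],60],[[0,0,0],[0,0,0],56],[[0,0,0],[0,0,0],45],[[0,0,0],[0,0,0],45],[[0,0,0],[0,0,0],45],[[0,0,0],[0,0,0],45],[[0,0,0],[0,0,0],45]]'

```text
clock: 4.6
position: [528.5, 16.0, 22.8]
ee_rot: [-0.607, 0.795, -0.0, 0.001]
contact_force: [-1.2, 1.0, 5.7]
gripper_width: 48.8
grasp_force: 64.3
```

send_rows --series '[[[0,0,-2],[0,0,0],45],[[0,0,-2],[0,0,0],45],[[0,0,0],[0,0,-0.033],45],[[0,0,0],[0,0,-0.034],45],[[0,0,0],[0,0,0],45],[[0,0,0],[0,0,0],45]]'

```text
clock: 5.2
position: [527.5, 15.7, 25.6]
ee_rot: [-0.633, 0.774, 0.0, -0.0]
contact_force: [0.6, -0.5, 0.0]
gripper_width: 48.9
grasp_force: 63.6
```

```bash
python3 - <<'E'
from h import *
s=monitor.read_state();print(s["position"],s["contact_force"])
toolmove((529.3,-11.7,24),-1.7726)
E
```

```text
[527.54208998  15.68339971  25.6310347 ] [ 0.57428463 -0.45539751  0.03420558]
heading -1.7705924183578234 shift [26.5 -7.2  1.6] turn z 0.0020075816421765147
```

send_rows --series '[[[8,-3,0],[0,0,0],45],[[10,-3,0],[0,0,0],45],[[8,-1,0],[0,0,0],45],[[0,0,0],[0,0,0],45],[[0,0,1.5],[0,0,0],45],[[0,0,0],[0,0,0],45],[[0,0,0],[0,0,0],45]]'

```text
clock: 5.9
position: [529.5, -10.9, 24.3]
ee_rot: [-0.633, 0.774, 0.0, -0.0]
contact_force: [0.4, 0.1, -0.6]
gripper_width: 48.6
grasp_force: 63.6
```

```bash
python3 - <<'E'
from h import *
im,c,s=snap("wrist","w3.png");print(s["position"],s["contact_force"])
cv2.imwrite("pics/w3c.png",cv2.resize(im[60:360,130:430],(600,600),interpolation=cv2.INTER_CUBIC))
E
```

```text
[529.49698593 -10.94455578  24.25356856] [ 0.37869054  0.07885668 -0.62489769]
```

View pics/w3c.png

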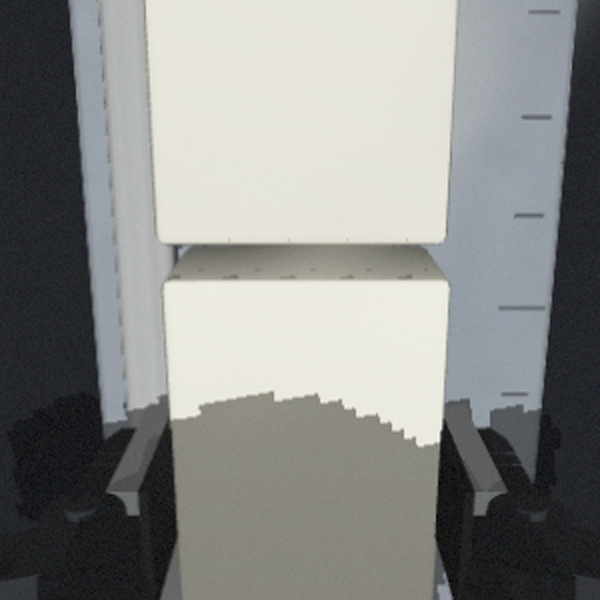

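send_rows --series '[[[0,0,1.2],[0,0,0],45],[[0,0,0],[0,0,0],45],[[0,0,0],[0,0,0],45]]'

```text
clock: 6.25
position: [529.5, -11.0, 23.1]
ee_rot: [-0.633, 0.774, 0.0, -0.0]
contact_force: [0.2, -0.3, -0.6]
gripper_width: 48.7
grasp_force: 63.6
```

send_rows --series '[[[0,-0.5,0],[0,0,0],45],[[0,-0.5,0],[0,0,0],45],[[0,0,0],[0,0,0],45]]'

```text
clock: 6.55
position: [530.6, -11.3, 23.2]
ee_rot: [-0.633, 0.774, -0.0, 0.0]
contact_force: [-0.2, 0.4, -1.4]
gripper_width: 48.7
grasp_force: 63.6
```

send_rows --series '[[[0,-0.5,0.4],[0,0,0],45],[[0,0,0],[0,0,0],45],[[0,0,0],[0,0,0],45]]'

```text
clock: 6.85
position: [531.0, -11.4, 22.8]
ee_rot: [-0.633, 0.774, -0.0, 0.0]
contact_force: [-0.4, 0.4, 0.3]
gripper_width: 48.9
grasp_force: 63.7
```

send_rows --series '[[[0,-0.5,0.2],[0,0,0],45],[[0,0,0],[0,0,0],45],[[0,0,0],[0,0,0],45]]'

```text
clock: 7.15
position: [531.1, -11.5, 22.8]
ee_rot: [-0.633, 0.774, 0.0, -0.0]
contact_force: [-3.0, 2.3, 5.3]
gripper_width: 48.7
grasp_force: 64.2
```

send_rows --series '[[[0,0.2,-0.2],[0,0,0],45],[[1,0,0],[0,0,0],45],[[1,0,0],[0,0,0],45],[[0,0,0],[0,0,0],45],[[0,0,0],[0,0,0],45]]'

```text
clock: 7.65
position: [530.8, -12.9, 22.8]
ee_rot: [-0.633, 0.774, 0.0, 0.0]
contact_force: [-3.6, 5.0, 5.0]
gripper_width: 48.9
grasp_force: 64.2
```

send_rows --series '[[[0.7,0,0],[0,0,0],45],[[0,0,0],[0,0,0],45],[[0,0,0],[0,0,0],45]]'

```text
clock: 7.95
position: [530.7, -13.5, 22.8]
ee_rot: [-0.633, 0.774, 0.0, 0.0]
contact_force: [-3.5, 4.4, 4.5]
gripper_width: 48.4
grasp_force: 64.2
```

send_rows --series '[[[0,0.2,-0.3],[0,0,0],45],[[0,0,0],[0,0,0],45],[[0,0,0],[0,0,0],45]]'

```text
clock: 8.25
position: [530.5, -14.1, 22.8]
ee_rot: [-0.633, 0.774, 0.0, -0.0]
contact_force: [-1.1, 1.6, -0.2]
gripper_width: 48.6
grasp_force: 63.9
```

send_rows --series '[[[0.5,0,0],[0,0,0],45],[[0,0,0],[0,0,0],45],[[0,0,0],[0,0,0],45]]'

```text
clock: 8.55
position: [530.4, -14.8, 22.8]
ee_rot: [-0.633, 0.774, -0.0, -0.0]
contact_force: [-0.4, 0.3, -0.3]
gripper_width: 48.5
grasp_force: 63.6
```

```bash
python3 - <<'E'
from h import *
im,c,s=snap("wrist","w4.png");print(s["position"],s["contact_force"])
cv2.imwrite("pics/w4c.png",cv2.resize(im[100:300,180:380],(600,600),interpolation=cv2.INTER_CUBIC))
E
```

```text
[530.40174256 -14.79624012  22.82770366] [-0.36803127  0.27605829 -0.26233953]
```

View pics/w4c.png

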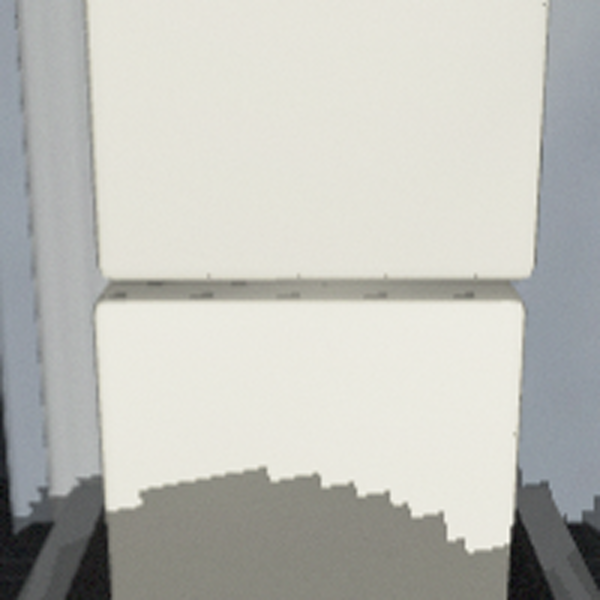

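The crop shows the middle block (top edge at row 298 of the crop) parallel to the end block (edge at row 275), about 2 mm short of touching.

send_rows --series '[[[0.5,0,0],[0,0,0],45],[[0.5,0,0],[0,0,0],45],[[0,0,0],[0,0,0],45],[[0,0,0],[0,0,0],45]]'

```text
clock: 9.0
position: [530.2, -15.7, 23.0]
ee_rot: [-0.633, 0.774, -0.0, -0.0]
contact_force: [0.4, -0.4, 0.2]
gripper_width: 48.8
grasp_force: 63.6
```

send_rows --series '[[[0.5,0,0],[0,0,0],45],[[0,0,0],[0,0,0],45],[[0,0,0],[0,0,0],45]]'

```text
clock: 9.3
position: [530.2, -16.1, 23.0]
ee_rot: [-0.633, 0.774, -0.0, 0.0]
contact_force: [-0.6, 0.0, -0.5]
gripper_width: 48.5
grasp_force: 63.6
```

send_rows --series '[[[0.5,0,0],[0,0,0],45],[[0,0,0],[0,0,0],45],[[0,0,0],[0,0,0],45]]'

```text
clock: 9.6
position: [530.1, -16.5, 23.0]
ee_rot: [-0.633, 0.774, -0.0, 0.0]
contact_force: [-1.1, 0.1, -0.4]
gripper_width: 48.3
grasp_force: 63.6
```

send_rows --series '[[[0.5,0,0],[0,0,0],45],[[0,0,0],[0,0,0],45],[[0,0,0],[0,0,0],45]]'

```text
clock: 9.9
position: [530.0, -16.8, 23.0]
ee_rot: [-0.633, 0.774, 0.0, 0.0]
contact_force: [0.3, 2.4, -0.6]
gripper_width: 48.3
grasp_force: 63.6
```

send_rows --series '[[[0.5,0,0],[0,0,0],45],[[0,0,0],[0,0,0],45],[[0,0,0],[0,0,0],45]]'

```text
clock: 10.2
position: [530.0, -16.8, 23.1]
ee_rot: [-0.633, 0.774, 0.0, 0.0]
contact_force: [-1.0, 5.3, -0.3]
gripper_width: 48.5
grasp_force: 63.6
```

send_rows --series '[[[0.5,0,0],[0,0,0],45],[[0,0,0],[0,0,0],45],[[0,0,0],[0,0,0],45]]'

```text
clock: 10.5
position: [530.0, -17.0, 23.1]
ee_rot: [-0.633, 0.774, 0.0, 0.001]
contact_force: [-1.3, 7.0, 1.1]
gripper_width: 48.9
grasp_force: 63.6
```

send_rows --series '[[[-0.7,0,0.2],[0,0,0],45],[[0,0,0],[0,0,0],55],[[0,0,0],[0,0,0],65],[[0,0,0],[0,0,0],70],[[0,0,0],[0,0,0],70],[[0,0,-25],[0,0,0],70],[[0,0,-45],[0,0,0],85],[[0,0,-45],[0,0,0],85]]'

```text
clock: 11.3
position: [529.2, -17.7, 138.6]
ee_rot: [-0.633, 0.774, 0.0, -0.001]
contact_force: [1.7, 0.5, -0.7]
gripper_width: 85.0
grasp_force: 0.0
```

send_rows --series '[[[-25,10,-10],[0,0,0],85],[[-40,15,-10],[0,0,0],85],[[-42,16,-10],[0,0,0],85],[[-42,16,-10],[0,0,0],85],[[-42,16,-10],[0,0,0],85],[[-42,16,-10],[0,0,0],85],[[-37,15,-2],[0,0,0],85],[[-17,7,0],[0,0,0],85]]'

```text
clock: 12.1
position: [477.4, 288.9, 200.3]
ee_rot: [-0.634, 0.773, 0.0, 0.001]
contact_force: [0.4, -0.7, -0.4]
gripper_width: 85.1
grasp_force: 0.0
```

send_rows --series '[[[0,0,0],[0,0,0],85],[[0,0,0],[0,0,0],85]]'

```text
clock: 12.3
position: [477.5, 285.4, 199.3]
ee_rot: [-0.633, 0.774, -0.0, -0.001]
contact_force: [0.5, -0.1, -0.4]
gripper_width: 84.7
grasp_force: 0.0
```

```bash
python3 - <<'E'
from h import *
im,c,s=snap("wrist","w5.png");print(s["position"],s["contact_force"])
E
```

```text
[477.47862196 285.35294424 199.28412386] [ 0.46040662 -0.11958347 -0.39340867]
```

View pics/w5.png

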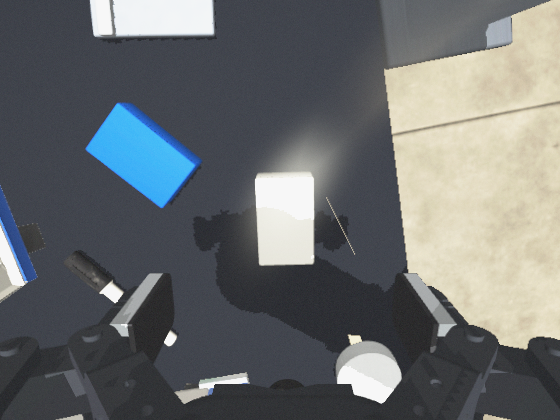

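The spare's top face is well centred, columns 256–314 and rows ~178–265, with a thin strip of its near end face at rows 172–178; the blue block is at (143,155), clear of it, and the marker lies at (95,275).

```bash
python3 - <<'E'
from h import *
im=cv2.imread("pics/w5.png");d=np.load("pics/w5.png.npy",allow_pickle=True).item();c=d["c"]
g=cv2.cvtColor(im,cv2.COLOR_BGR2GRAY)
for x in(265,285,305):print(x,g[168:186,x].tolist(),g[258:270,x].tolist())
for y in(190,220,250):print(y,g[y,250:264].tolist(),g[y,306:320].tolist())
m=np.zeros_like(g);m[160:280,240:330]=(g[160:280,240:330]>130)*255
q=quad(m);print(q.round(1).tolist(),pose(back(c,q,30)),back(c,q,30).round(1)[:,:2].tolist())
E
```

```text
265 [97, 102, 101, 104, 135, 179, 206, 218, 230, 236, 247, 247, 247, 247, 247, 247, 247, 247] [229, 229, 230, 229, 228, 230, 210, 133, 60, 57, 57, 54]
285 [149, 155, 153, 164, 195, 217, 226, 233, 239, 244, 247, 247, 247, 247, 247, 247, 247, 247] [229, 230, 230, 231, 230, 229, 175, 81, 53, 54, 51, 53]
305 [172, 173, 173, 188, 215, 225, 232, 238, 242, 247, 247, 247, 247, 247, 247, 247, 247, 247] [230, 229, 229, 230, 229, 214, 137, 44, 48, 52, 49, 46]
190 [90, 93, 93, 95, 101, 240, 247, 247, 247, 247, 247, 247, 247, 247] [247, 247, 247, 247, 247, 247, 247, 240, 151, 140, 136, 133, 129, 126]
220 [84, 90, 95, 94, 97, 99, 129, 222, 233, 234, 234, 235, 236, 235] [235, 235, 235, 234, 235, 235, 233, 187, 103, 73, 69, 69, 67, 65]
250 [69, 72, 71, 74, 76, 74, 75, 75, 192, 226, 229, 230, 230, 231] [231, 231, 231, 231, 230, 230, 230, 184, 99, 70, 68, 72, 70, 73]
[[254.0, 160.0], [324.0, 160.0], [324.0, 262.6000061035156], [258.70001220703125, 265.29998779296875]] (array([475.7, 307.1,  30. ]), np.float64(1.3985), np.float64(93.6), np.float64(58.4)) [[496.2, 255.3], [439.2, 266.8], [454.7, 357.7], [512.7, 348.7]]
```

```bash
python3 - <<'E'
from h import *
c=np.load("pics/w5.png.npy",allow_pickle=True).item()["c"]
L=back(c,[(254.8,190),(256.3,220),(257.8,250)],30)[:,:2];R=back(c,[(313.9,190),(313.5,220),(313.5,250)],30)[:,:2];F=back(c,[(265,264.9),(285,264.4),(305,263.9)],30)[:,:2]
hd=lambda v:np.arctan2(v[1],v[0]);print(L,R,F,hd(L[2]-L[0]),hd(R[2]-R[0]),hd(F[0]-F[2])+np.pi/2)
h=np.mean([hd(L[2]-L[0]),hd(R[2]-R[0]),hd(F[0]-F[2])+np.pi/2]);u=np.array([np.cos(h),np.sin(h)]);n=np.array([u[1],-u[0]])
a=(L@n).mean();b=(R@n).mean();f=(F@u).max();f=(F@u).mean()
C=n*(a+b)/2+u*(f-40);print("width",a-b,"centre",C,"h",h)
print(proj(c,[[*(C-40*u),30]]))
toolmove((*C,9),h-np.pi)
E
```

```text
[[501.03051948 280.30597398]
 [505.56124513 306.57913586]
 [510.31977889 334.10229724]] [[451.87062443 290.23138255]
 [456.88972993 316.40796132]
 [461.78594907 343.9066687 ]] [[507.08004491 349.42442449]
 [489.3449528  352.5031543 ]
 [471.62518629 355.59092263]] 1.3998078339260005 1.3881276375196638 1.3985935820801236
width 49.75905420406906 centre [481.48290855 313.27699845] h 1.3955096845085961
[[283.95450601 176.5771786 ]]
heading -1.7706306364690987 shift [-28.9   1.7 190.4] turn z -0.024547667387901706
```

send_rows --series '[[[0,0,0],[0,0,-0.0245],85],[[-10,0.5,30],[0,0,0],85],[[-10,0.5,40],[0,0,0],85],[[-9,0,40],[0,0,0],85],[[0,0,40],[0,0,0],85],[[0,0,20],[0,0,0],85],[[0,0,8],[0,0,0],85],[[0,0,0],[0,0,0],85]]'

```text
clock: 13.15
position: [481.9, 313.6, 21.1]
ee_rot: [-0.643, 0.766, -0.0, -0.001]
contact_force: [-0.2, -1.3, 0.9]
gripper_width: 84.9
grasp_force: 0.0
```

```bash
python3 - <<'E'
from h import *
toolmove((481.5,313.3,10),1.3955-np.pi);print(monitor.read_state()["contact_force"])
E
```

```text
heading -1.7459452263214454 shift [ 0.3  0.4 11.1] turn z 0.0001474272683477107
[-0.24078789 -1.26303191  0.87569462]
```

Clear and on target; go down and grip, then lift.

send_rows --series '[[[0,0,11],[0,0,0],85],[[0,0,0],[0,0,0],60],[[0,0,0],[0,0,0],56],[[0,0,0],[0,0,0],45],[[0,0,0],[0,0,0],45],[[0,0,0],[0,0,0],45],[[0,0,0],[0,0,0],45],[[0,0,0],[0,0,0],45]]'

```text
clock: 13.95
position: [482.5, 315.4, 12.0]
ee_rot: [-0.643, 0.766, 0.0, 0.001]
contact_force: [-0.3, 0.9, 6.2]
gripper_width: 48.8
grasp_force: 64.5
```

send_rows --series '[[[0,0,-10],[0,0,0],45],[[0,0,-30],[0,0,0],45],[[0,0,-20],[0,0,0],45],[[0,0,0],[0,0,0.0265],45],[[0,0,0],[0,0,0],45]]'

```text
clock: 14.45
position: [481.5, 314.6, 71.0]
ee_rot: [-0.632, 0.775, 0.0, 0.0]
contact_force: [0.0, -0.3, -0.7]
gripper_width: 48.7
grasp_force: 63.9
```

```bash
python3 - <<'E'
from h import *
s=monitor.read_state();print(s["position"],s["contact_force"])
u=np.array([.2003,.9797])
C=np.array([530.0,-16.8])+u*110-np.array([.9797,-.2003])*1.5
toolmove((*C,60),-1.7716)
E
```

```text
[481.5206234  314.57021348  70.98788106] [ 0.01453094 -0.26042745 -0.67418407]
heading -1.7728235110273731 shift [ 204.9 -112.4   10.9] turn z -0.0012235110273730587
```

send_rows --series '[[[20,-11,0],[0,0,0],45],[[35,-19,0],[0,0,0],45],[[40,-22,0],[0,0,0],45],[[40,-22,0],[0,0,0],45],[[35,-19,0],[0,0,0],45],[[25,-14,0],[0,0,0],45],[[10,-5,15],[0,0,0],45],[[0,0,15],[0,0,0],45]]'

```text
clock: 15.25
position: [550.1, 89.2, 39.3]
ee_rot: [-0.631, 0.776, 0.0, -0.001]
contact_force: [-0.2, 0.1, -0.5]
gripper_width: 48.3
grasp_force: 63.9
```

send_rows --series '[[[0,0,0],[0,0,0],45],[[0,0,0],[0,0,0],45]]'

```text
clock: 15.45
position: [550.0, 91.2, 39.9]
ee_rot: [-0.633, 0.774, 0.0, -0.001]
contact_force: [0.1, -0.3, -0.5]
gripper_width: 48.7
grasp_force: 63.9
```

```bash
python3 - <<'E'
from h import *
im,c,s=snap("wrist","w6.png");print(s["position"],s["contact_force"])
u=np.array([.2003,.9797]);d=s["position"][:2]-[526.1,-10];print("jig",d@[.9797,-.2003],d@u)
cv2.imwrite("pics/w6c.png",cv2.resize(im[0:300,130:430],(800,800),interpolation=cv2.INTER_CUBIC)[:600])
E
```

```text
[550.0167551   91.20408084  39.90095536] [ 0.13932799 -0.28355341 -0.4716984 ]
jig 3.160067579175743 103.94016404393575
```

View pics/w6c.png

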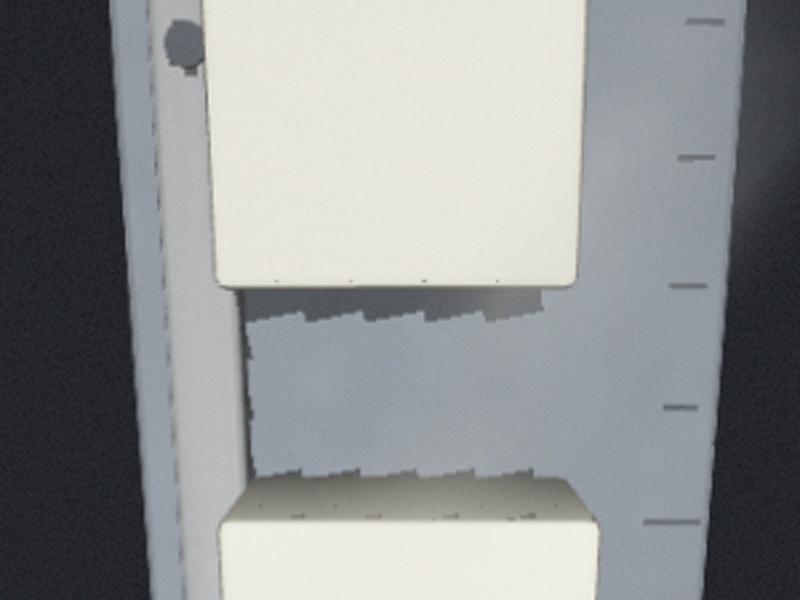

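The crop shows the middle block's free end at row 286 and the held spare's near top edge at row 520, parallel and square to the ledge (inner face by column 243).

```bash
python3 - <<'E'
from h import *
d=np.load("pics/w6.png.npy",allow_pickle=True).item();c=d["c"];k=300/800
f=lambda x,y:(130+x*k,y*k)
M=np.array([[.9797,-.2003],[.2003,.9797]])
for n,p,z in(("mid",[f(222,287),f(573,286)],42),("midleft",[f(206,100),f(214,240)],42),("midright",[f(585,100),f(579,240)],42),("spare",[f(222,520),f(596,521)],57.9),("ledge",[f(238,300),f(245,460)],20)):
    print(n,((back(c,p,z)[:,:2]-[526.1,-10])@M.T).round(1).tolist())
E
```

```text
mid [[28.7, 34.7], [-18.8, 34.5]]
midleft [[29.7, 11.1], [29.5, 28.6]]
midright [[-19.4, 11.1], [-19.3, 28.6]]
spare [[27.2, 63.3], [-20.4, 63.4]]
ledge [[30.2, 36.8], [30.1, 62.2]]
```

send_rows --series '[[[8,0,0],[0,0,0],45],[[12,0,0],[0,0,0],45],[[4,0,5],[0,0,0],45],[[0,0,6],[0,0,0],45],[[0,0,3.5],[0,0,0],45],[[0,0,0],[0,0,0],45],[[0,0,0],[0,0,0],45]]'

```text
clock: 16.2
position: [546.0, 68.1, 26.1]
ee_rot: [-0.633, 0.774, -0.0, -0.0]
contact_force: [0.4, 0.8, -0.5]
gripper_width: 48.6
grasp_force: 63.9
```

send_rows --series '[[[0,0,0.8],[0,0,0],45],[[0,0,0],[0,0,0],45],[[0,0,0],[0,0,0],45]]'

```text
clock: 16.5
position: [545.9, 68.1, 25.6]
ee_rot: [-0.633, 0.774, -0.0, 0.0]
contact_force: [1.2, 0.6, -0.9]
gripper_width: 48.5
grasp_force: 63.9
```

send_rows --series '[[[0,-0.7,0.4],[0,0,0],45],[[0,0,0],[0,0,0],45],[[0,0,0],[0,0,0],45]]'

```text
clock: 16.8
position: [546.6, 67.8, 25.1]
ee_rot: [-0.633, 0.775, 0.0, -0.0]
contact_force: [-1.4, -0.2, -1.0]
gripper_width: 48.4
grasp_force: 63.9
```

send_rows --series '[[[0,-0.4,0.6],[0,0,0],45],[[0,0,0],[0,0,0],45],[[0,0,0],[0,0,0],45]]'

```text
clock: 17.1
position: [546.8, 67.7, 24.4]
ee_rot: [-0.633, 0.775, 0.0, -0.0]
contact_force: [-0.5, -0.7, -0.9]
gripper_width: 48.3
grasp_force: 63.9
```

send_rows --series '[[[0,-0.4,0.4],[0,0,0],45],[[0,0,0],[0,0,0],45],[[0,0,0],[0,0,0],45]]'

```text
clock: 17.4
position: [546.9, 67.6, 24.1]
ee_rot: [-0.633, 0.774, 0.0, -0.0]
contact_force: [-2.8, 0.4, 1.3]
gripper_width: 48.5
grasp_force: 64.0
```

send_rows --series '[[[0,-0.4,0.2],[0,0,0],45],[[0,0,0],[0,0,0],45],[[0,0,0],[0,0,0],45]]'

```text
clock: 17.7
position: [546.9, 67.5, 24.1]
ee_rot: [-0.633, 0.774, 0.0, -0.001]
contact_force: [-4.8, 1.7, 4.9]
gripper_width: 48.4
grasp_force: 64.4
```

send_rows --series '[[[0,0.5,-0.35],[0,0,0],45],[[0,0,0],[0,0,0],45],[[0.7,0,0],[0,0,0],45],[[0.7,0,0],[0,0,0],45],[[0,0,0],[0,0,0],45],[[0,0,0],[0,0,0],45]]'

```text
clock: 18.3
position: [546.8, 66.8, 24.1]
ee_rot: [-0.633, 0.774, 0.0, 0.0]
contact_force: [-3.8, 3.8, 1.7]
gripper_width: 48.9
grasp_force: 64.1
```

send_rows --series '[[[0.5,0,0],[0,0,0],45],[[0.5,0,0],[0,0,0],45],[[0,0,0],[0,0,0],45],[[0,0,0],[0,0,0],45]]'

```text
clock: 18.7
position: [546.6, 65.8, 24.1]
ee_rot: [-0.633, 0.774, 0.0, 0.0]
contact_force: [-4.0, 3.6, 0.7]
gripper_width: 48.7
grasp_force: 64.1
```

send_rows --series '[[[0.5,0,0],[0,0,0],45],[[0,0,0],[0,0,0],45],[[0,0,0],[0,0,0],45]]'

```text
clock: 19.0
position: [546.5, 65.3, 24.1]
ee_rot: [-0.633, 0.774, 0.0, 0.0]
contact_force: [-3.1, 4.3, 0.3]
gripper_width: 48.7
grasp_force: 64.1
```

send_rows --series '[[[0,0.5,-0.1],[0,0,0],45],[[0.5,0,0],[0,0,0],45],[[0.5,0,0],[0,0,0],45],[[0,0,0],[0,0,0],45],[[0,0,0],[0,0,0],45]]'

```text
clock: 19.5
position: [546.1, 63.8, 24.3]
ee_rot: [-0.632, 0.775, -0.0, 0.0]
contact_force: [-1.6, 1.4, -1.2]
gripper_width: 49.0
grasp_force: 63.8
```

send_rows --series '[[[0.5,0,0],[0,0,0],45],[[0,0,0],[0,0,0],45],[[0,0,0],[0,0,0],45]]'

```text
clock: 19.8
position: [546.0, 63.4, 24.4]
ee_rot: [-0.633, 0.775, -0.0, 0.0]
contact_force: [-1.4, 1.6, -0.9]
gripper_width: 48.8
grasp_force: 63.9
```

send_rows --series '[[[0.5,0,0],[0,0,0],45],[[0,0,0],[0,0,0],45],[[0,0,0],[0,0,0],45]]'

```text
clock: 20.1
position: [546.0, 63.1, 24.4]
ee_rot: [-0.633, 0.774, -0.0, 0.0]
contact_force: [-1.4, 1.3, -1.7]
gripper_width: 48.8
grasp_force: 63.8
```

send_rows --series '[[[0.5,0,0],[0,0,0],45],[[0,0,0],[0,0,0],45],[[0,0,0],[0,0,0],45]]'

```text
clock: 20.4
position: [546.0, 63.0, 24.4]
ee_rot: [-0.633, 0.774, -0.0, 0.0]
contact_force: [-1.7, 4.5, -1.5]
gripper_width: 48.9
grasp_force: 63.8
```

send_rows --series '[[[0.5,0,0],[0,0,0],45],[[0,0,0],[0,0,0],45],[[0,0,0],[0,0,0],45]]'

```text
clock: 20.7
position: [546.0, 62.8, 24.5]
ee_rot: [-0.633, 0.774, 0.0, 0.001]
contact_force: [-2.0, 6.6, -1.2]
gripper_width: 48.4
grasp_force: 63.8
```

send_rows --series '[[[0.4,0,0],[0,0,0],45],[[0,0,0],[0,0,0],45],[[0,0,0],[0,0,0],45]]'

```text
clock: 21.0
position: [545.9, 62.7, 24.5]
ee_rot: [-0.633, 0.774, 0.0, 0.001]
contact_force: [-1.4, 8.1, -1.7]
gripper_width: 48.5
grasp_force: 63.9
```

send_rows --series '[[[-0.5,0,0.4],[0,0,0],45],[[0,0,0],[0,0,0],45],[[0,0,0],[0,0,0],55],[[0,0,0],[0,0,0],65],[[0,0,0],[0,0,0],70],[[0,0,0],[0,0,0],70],[[0,0,-25],[0,0,0],70],[[0,0,-40],[0,0,0],85]]'

```text
clock: 21.8
position: [543.7, 61.1, 87.2]
ee_rot: [-0.632, 0.775, 0.001, -0.003]
contact_force: [0.9, 0.4, 0.8]
gripper_width: 82.4
grasp_force: 0.0
```

send_rows --series '[[[35,0,-40],[0,0,0],60],[[45,0,-45],[0,0,0],0],[[10,0,-45],[0,0,0],0],[[0,0,0],[0,0,0],0],[[0,0,0],[0,0,0],0]]'

```text
clock: 22.3
position: [530.2, -15.0, 208.2]
ee_rot: [-0.632, 0.775, -0.001, 0.002]
contact_force: [0.1, 0.5, 0.2]
gripper_width: 11.8
grasp_force: 0.0
```

```bash
python3 - <<'E'
from h import *
im,c,s=snap("wrist","w7.png");print(s["position"],s["contact_force"])
cv2.imwrite("pics/w7c.png",cv2.resize(im[0:400,150:400],(500,800),interpolation=cv2.INTER_CUBIC)[:600])
E
```

```text
[530.22755029 -14.96891774 208.18255478] [0.14793651 0.54285773 0.23976424]
```

View pics/w7c.png

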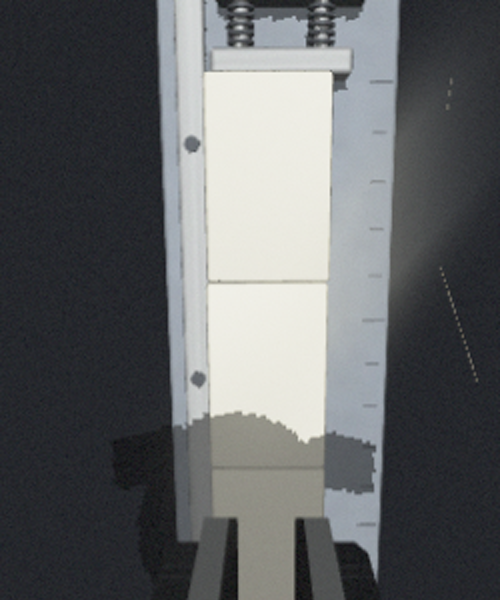

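The row looks closed: joints show as thin lines at rows 282 and 467, the end block meets the stop plate at row 70, and all three left edges run along the ledge (columns 205–212). I'll measure the joints and offsets numerically.

```bash
python3 - <<'E'
from h import *
im=cv2.imread("pics/w7.png");c=np.load("pics/w7.png.npy",allow_pickle=True).item()["c"];g=cv2.cvtColor(im,cv2.COLOR_BGR2GRAY).astype(float)
M=np.array([[.9797,-.2003],[.2003,.9797]])
J=lambda p,z:((back(c,p,z)[:,:2]-[526.1,-10])@M.T).round(2)
for y in list(range(42,140,8))+list(range(146,232,7))+[238,244,250]:
    r=cv2.GaussianBlur(g[y-1:y+2].mean(0)[None],(0,0),.7)[0]
    d=np.gradient(r);R=300+np.argmin(d[300:325]);dd=d[R-1:R+2];R=R+.5*(dd[0]-dd[2])/(dd[0]-2*dd[1]+dd[2])
    # left edge: dark line / rise between ledge and block
    Lw=d[245:262];Lm=245+np.argmax(Lw)
    print(y,J([(R,y),(Lm,y)],42).tolist(),round(R,1),Lm)
for x in(260,275,290,305):print(x,g[136:146,x].astype(int).tolist(),g[228:239,x].astype(int).tolist(),g[32:38,x].astype(int).tolist())
E
```

```text
42 [[-19.2, -119.87], [29.28, -119.94]] 315.7 252
50 [[-18.94, -114.16], [29.4, -114.22]] 315.3 252
58 [[-18.96, -108.4], [29.52, -108.46]] 315.1 252
66 [[-19.08, -102.58], [29.64, -102.64]] 315.1 252
74 [[-19.05, -96.71], [32.88, -96.77]] 314.9 248
82 [[-18.8, -90.78], [29.12, -90.83]] 314.5 253
90 [[-18.96, -84.8], [29.24, -84.84]] 314.5 253
98 [[-18.9, -78.75], [29.37, -78.8]] 314.3 253
106 [[-18.98, -72.65], [29.5, -72.69]] 314.2 253
114 [[-19.11, -66.49], [28.83, -66.52]] 314.2 254
122 [[-19.03, -60.26], [28.96, -60.29]] 314.0 254
130 [[-19.0, -53.96], [29.09, -54.0]] 313.8 254
138 [[-18.93, -47.6], [29.23, -47.63]] 313.5 254
146 [[-18.54, -41.17], [29.36, -41.2]] 312.9 254
153 [[-18.61, -35.49], [29.48, -35.51]] 312.8 254
160 [[-18.42, -29.75], [29.61, -29.77]] 312.4 254
167 [[-18.64, -23.96], [29.73, -23.97]] 312.6 254
174 [[-18.59, -18.1], [29.86, -18.12]] 312.4 254
181 [[-18.77, -12.19], [29.98, -12.2]] 312.4 254
188 [[-18.7, -6.22], [31.79, -6.23]] 312.2 252
195 [[-18.79, -0.18], [29.4, -0.19]] 312.2 255
202 [[-18.66, 5.92], [29.53, 5.92]] 311.8 255
209 [[-18.7, 12.08], [29
[... 174 characters left out ...]
.11, 38.35], [29.36, 38.36]] 311.6 256
244 [[-29.12, 43.94], [29.48, 43.96]] 322.9 256
250 [[-17.56, 49.58], [29.6, 49.6]] 309.6 256
260 [231, 231, 230, 223, 180, 175, 228, 238, 237, 238] [137, 140, 138, 136, 135, 121, 123, 139, 143, 142, 144] [208, 210, 203, 148, 234, 235]
275 [232, 231, 230, 226, 195, 190, 233, 238, 238, 239] [138, 140, 140, 139, 138, 125, 130, 138, 146, 146, 142] [207, 212, 202, 183, 235, 235]
290 [230, 232, 230, 229, 198, 193, 233, 237, 237, 237] [141, 137, 137, 136, 138, 127, 126, 140, 145, 145, 143] [209, 212, 198, 184, 236, 236]
305 [231, 230, 230, 222, 186, 193, 232, 236, 236, 236] [139, 138, 137, 138, 135, 121, 127, 138, 143, 143, 144] [211, 212, 193, 186, 235, 236]
```

```bash
python3 -c "
from bench import job_done;print(job_done())"
```

```text
the job is handed in; nothing more can be done
None
```

I closed the gap and handed the job in: all three blocks sit in one row, flat on the bed, against the end stop and the ledge (within about half a millimetre by camera). The push along the row peaked at about 8 N (an estimated 3–4 mm of stop travel, limit 8 mm), the tape roll, stopwatch and marker were not touched, and it took about 22 s.

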